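# Clamp a locking plug home, then unlatch the forceps

## Robot

A 6-joint arm with a two-finger parallel gripper is mounted at the origin on the work surface. World frame = base frame: x ahead of the robot, y to its left, z up, the work surface at z = 0. Lengths are in m, angles in rad, forces in N, time in s.
With the tool pointing down it reaches from about 0.35 to 0.775 m from the base axis. Payload 5.5 kg.
Tool frame: the origin (TCP) lies where the fingers leave the gripper's body, on its centre line; the fingertips stand env.tip_reach ahead of it and the grasp point (between the pads) lies 54 mm ahead of it (env.tip_reach is the distance from the TCP to the fingertips, in m); z points along the fingers, y is the line along which they close (so a half turn about z gives the same grasp; the last joint's range is limited). The gripper opens to 85 mm and grips with 20 to 120 N. Pads are 22 mm wide; open, the fingers measure 114 mm over their backs; the gripper's body (76 mm by 85 mm) begins 54 mm behind the grasp point. The pads swing forward as they close: fully open they stand 13 mm farther back than shut.
Start: joints at [-1.364, 0.313, 0.046, 1.304, 0, 1.431], TCP at [0.195, -0.541, 0.304] pointing down, gripper open.
Joint ranges: [-2.76, 2.76], [-0.86, 1.69], [-1.03, 1.26], [-2.2, 2.34], [-1.47, 1.5], [-3.14, 3.14]. Speed limits (rad/s): [2.57, 2.57, 3.14, 3.14, 3.14, 3.14].

## Interface

Orientations are given as a unit quaternion [w, x, y, z].
In Python, from workcell import status, optics, hand_in, env gives the robot as it stands.
- The arm moves only by the shell command python3 -m handwheel 'ROWS' [FORCE]. ROWS is a JSON object whose one key "deltas" holds a list of rows, each a list of 5 numbers: the opening, from -1 (shut) to 1 (fully open), then the shift along the tool's x, y, z in units of 40 mm (1.0 is 40 mm), then the turn about the tool's z in units of 10 degrees (1.0 is 10 degrees). In form: {"deltas": [[jaw, x, y, z, roll], ...]}. A call has 1 to 20 rows; each row shifts and turns the commanded pose from where the row before left it, along the tool's axes as they then stand; what a row does not reach is not made up. A row lasts 1/8 s, in which the tool goes at most 62.5 mm and 10.7 degrees, less where a joint would pass 70% of its speed; a pose out of reach is approached as far as the arm can. A call is refused whole if a number of a shift passes 1 or a number of a turn 1, either way. A call with a gripper value outside its range is refused whole. The fingers move at their own pace and stop on an object; FORCE is the grip in N (left out, the last holds). Time passes only in rows, so rows that do not move let the fingers close. It gives the time, the measured TCP pose, the force, the opening and the grip force at its end, in the units of the state.
- status.get_state(): the state, without advancing time (a new reading comes with each control period).
- optics.read_camera(name): name is "side" or "top" or "wrist"; returns a dict with "frame" (480x640x3 uint8, red, green, blue), "depth" (480x640 float32, m along the optical axis (not along the pixel's ray), 0 where there is no reading), "vfov" (degrees; the focal length in pixels is half the picture's height over the tangent of half this angle, whatever the lens; pixels are square), "cx", "cy" (the principal point, pixels), "origin" and "attitude" of the camera in the world. Camera axes: x right, y down, z forward; pixel columns grow to the right and rows downward; lengths in m; the calibration is good to about 2 mm. A picture is of the moment at which its call begins.
- hand_in(): hands the job in; it is judged then, once.
The state is a dict: "clock": time; "joint_pos": joint angles; "qvel": joint speeds; "tau": joint torques, N m; "tcp_pos": TCP position; "orientation": TCP orientation; "wrist_force": force on the tool from outside, world axes, zero at the start; "ft_torque": the same for the moment, N m; "finger_gap": finger opening in m; "grip_force": force on a finger pad.
Only numpy, scipy, OpenCV 4.12 (cv2) and the standard library are available. Lean on these libraries where they do the work, as an engineer would, in place of code of your own. Each camera call takes 0.05 s, during which the arm holds its last target. There are 200 camera calls.

## Task

Squeeze the finger loops of the bench forceps gently together until the red plug is pressed fully home in the plinth and the ratchet has caught on its second (last) tooth, then let go and leave it locked for two seconds. Then gently press the orange loop down, sideways to the scissor plane, to unhook the teeth and let the forceps spring fully open again; the plug must stay home and the bottles, pots, figure and rolls around it must be left alone.

Things in the scene. Friction and masses are not known exactly. Their poses are not given: they have to be found in the camera images.
- stand: Fixed, heavy steel bench stand (foot 150 x 100 x 12 mm) carrying locking forceps that lie level, scissor plane 77 mm up. Origin: on the table under the brass pivot; +x to the jaws, -x to the finger loops, +y to the moving orange loop's side. A fixed brown plinth (x 38 to 78, y 0 to 30, top 94 mm up) bears a grey figure to 147 mm.
- fixed_loop (a point): Centre of the top face of the fixed white finger loop (disc 22 mm diameter with a black rubber insert, 10 mm tall, top 82 mm above the table), at stand (-105, -13, 82) mm. This half of the forceps does not move or give: a gripper that closes evenly should be centred on the closed pair, 13 mm from this loop's centre, or shift as it squeezes.
- moving_loop: Orange finger loop of the moving half: disc 22 mm diameter with a rubber insert, 10 mm tall; origin at its centre, mid height, 77 mm up. Over their outer sides the two loops measure 62 mm open, 48 mm with the plug home (4 mm apart). Pushing it to the white loop takes 9 N, with rubbing fingertips up to 16 N, then it stops hard. Over 25 N from the fingers on it is rough.
- moving_loop_top (a point): Centre of the orange loop's top face, 82 mm up, where to press. The shank is springy: about 7 N straight down lowers it 3 mm and unhooks the teeth; it stops hard at 5 mm (10 N). A fingertip holds the ring by friction, so while down draw it 10 to 15 mm outward (stand +y), else the teeth may catch again as it rises. The spring opens it (1.5 N open, 3.5 N closed).
- handle (a joint): Scissor angle of the moving half, rad: 0 fully open (spring rest), about 0.06 held on the first tooth, about 0.112 held on the second and last tooth, 0.13 to 0.145 while squeezed against the bottomed plug.
- plug (a joint): Travel of the red plug into the plinth, m: 0.005 fully home (held there by its own friction), starts 0 to 0.002. It slides along stand +y with about 8 N of friction and is pushed by the moving jaw.
- plug_head (a point): Centre of the outer face of the red plug's round head (14 mm diameter, 5 mm thick, 77 mm above the table), facing stand -y.
- dropper: Amber dropper bottle, 28 mm diameter, 80 mm tall, loose, near the stand; bystander. Origin under its centre.
- tape: Yellow tape roll, 68 mm outside diameter, 18 mm tall, loose, near the stand; bystander. Origin under its centre.
- pot: Small blue paint pot with a white cap, 32 mm diameter, 34 mm tall, loose, near the finger loops; bystander. Origin under its centre.
- spool: Wire spool with green flanges, 60 mm diameter, 40 mm tall, loose; bystander. Origin under its centre.
- figure: Loose grey figure on a black disc base, 32 mm diameter, 54 mm tall, near the finger loops; bystander. Origin under its centre.
- jar: Amber glass cup, 72 mm diameter, 60 mm tall, loose; bystander. Origin under its centre.
- redcap: White tube cap with a red top, 20 mm diameter, 15 mm tall, loose; bystander. Origin under its centre.

How it is judged:
On the way:
1. plug home, forceps locked on the second tooth and let go, for two seconds (value of joint plug above 0.0042 m and value of joint handle above 0.1 rad and contact force between the fingers and stand below 0.2 N), for 1.8 s.
At the end, for the whole second after the job is handed in: The forceps have sprung open (scissor angle below 0.03 rad) and are let go, and the red plug is home (travel over 4.2 mm of 5) (value of joint plug above 0.0042 m and value of joint handle below 0.03 rad); the robot touches nothing.
It fails at once if the fingers press on the orange loop with more than 25 N (contact force between the fingers and moving_loop above 25 N).
It fails at once if a bystander is moved by more than 15 mm or knocked over (distance of any of dropper, tape, pot, spool, figure, jar, redcap from where it was at the start of the episode above 0.015 m or angle between any of dropper, tape, pot, spool, figure, jar, redcap's own z axis and vertical above 0.4 rad).
It also fails if it takes over 54 s, if anything falls off the work surface, if the arm or the gripper's body presses on something with over 40 N, if the wrist force passes 120 N, or if a joint passes its speed limit or range.

## Working session

There is one attempt and no reset: what is moved stays moved. The work goes in short steps, Python scripts to look and compute and a shell command to move; the robot and the scene stay as the last step left them, time stands still between calls to the robot, and variables do not carry over. Pictures are saved under pics/ and viewed, at most 10 in all, crops included, and the job is handed in when it is done.

```bash
ls; mkdir -p pics; cat > h.py <<'E'
import numpy as np,cv2
from workcell import status,optics,hand_in,env
from scipy.spatial.transform import Rotation as R
def rot(a):
    a=np.array(a,float)
    return a if a.shape==(3,3) else R.from_quat(a[[1,2,3,0]]).as_matrix()
def cam(n,f=None):
    c=optics.read_camera(n)
    np.savez(f'/tmp/{n}.npz',**{k:v for k,v in c.items()})
    if f: cv2.imwrite(f'pics/{f}.png',c['frame'][:,:,::-1])
    return c
def load(n): return dict(np.load(f'/tmp/{n}.npz'))
def world(c,u,v,d=None,z=None):
    F=240/np.tan(np.radians(float(c['vfov']))/2)
    r=np.array([(u-c['cx'])/F,(v-c['cy'])/F,1.]); r=rot(c['attitude'])@r; o=np.array(c['origin'])
    if z is not None: return o+r*(z-o[2])/r[2]
    if d is None: d=c['depth'][int(v),int(u)]
    return o+r*d
E
python3 - <<'E'
from h import *
for n in('top','side','wrist'):
    c=cam(n,n+'0'); print(n,c['origin'],c['attitude'],c['vfov'],c['cx'],c['cy'])
print(status.get_state(),env.tip_reach)
E
```

```text
pics
top [ 0.44438007 -0.00860048  1.2768999 ] [-0.02622152  0.71092906 -0.70238025  0.02354326] 56.16489581783632 320.41272971422035 243.44628106130656
side [ 0.38678491 -1.03538324  0.80070844] [-0.45973886  0.88557874 -0.05944044  0.02927997] 43.37619656772173 317.1035598763888 246.59397510735138
wrist [ 0.26504411 -0.51442388  0.37267295] [ 0.1212953   0.80973592 -0.56769882 -0.08563434] 63.66308347262924 319.52755854108926 238.0266493750571
{'clock': 0.15, 'joint_pos': array([-1.36362277e+00,  3.13833061e-01,  4.52415783e-02,  1.30361157e+00,
        1.46978545e-05,  1.43120113e+00]), 'qvel': array([ 0.00119089, -0.00147187,  0.00344243,  0.0001035 , -0.00096417,
       -0.00218344]), 'tau': array([ 2.44903604e-03, -4.81067348e+01,  2.98815304e+01,  1.38905205e-02,
       -1.19225424e-04,  1.18564921e-05]), 'tcp_pos': array([ 0.19535738, -0.54049299,  0.30321138]), 'orientation': array([-7.03208440e-04,  9.85006304e-01,  1.72516918e-01, -1.64167592e-05]), 'wrist_force': array([ 0.23250219,  0.38784172, -0.24181308]), 'ft_torque': array([ 0.02973115, -0.00625994, -0.01654832]), 'grip_force': 0.0, 'finger_gap': 0.08509321501169341} 0.0726
```

View pics/top0.png

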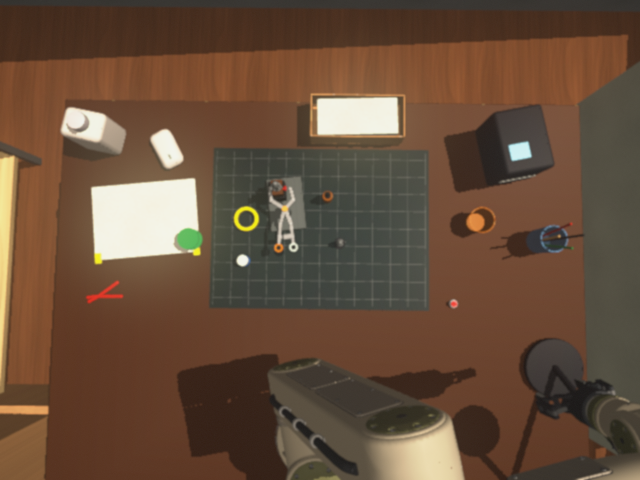

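The top view shows the forceps with jaws up at about (283,190), the pivot near (285,209), the orange loop at (278,248) and the white loop at (293,247). The pot is at (242,260), the figure at (340,243), the tape at (246,219) and the dropper at (327,197).

```bash
python3 - <<'E'
from h import *
c=load('top')
im=c['frame'][165:275,225:355,::-1]
cv2.imwrite('pics/topc.png',cv2.resize(im,None,fx=6,fy=5.4545,interpolation=cv2.INTER_CUBIC) if 0 else cv2.resize(im,None,fx=5,fy=5,interpolation=cv2.INTER_CUBIC))
for n,u,v,z in [('orange',278.5,248,.082),('white',293,247,.082),('pivot',285,209,.08),('pot',242,260,.034),('fig',340,243,.05),('tape',246,219,.018),('dropper',327,197,.08)]:
    print(n,world(c,u,v,z=z).round(4),world(c,u,v).round(4))
E
```

```text
orange [0.5151 0.1079 0.082 ] [0.5152 0.1081 0.0799]
white [0.5182 0.0693 0.082 ] [0.5179 0.0689 0.0875]
pivot [0.6202 0.0926 0.08  ] [0.6193 0.092  0.0863]
pot [0.4835 0.2128 0.034 ] [0.4836 0.213  0.0329]
fig [ 0.5327 -0.057   0.05  ] [ 0.5329 -0.0571  0.0472]
tape [0.5997 0.2072 0.018 ] [0.6018 0.2102 0.0008]
dropper [ 0.6541 -0.0197  0.08  ] [ 0.6576 -0.0199  0.0599]
```

View pics/topc.png

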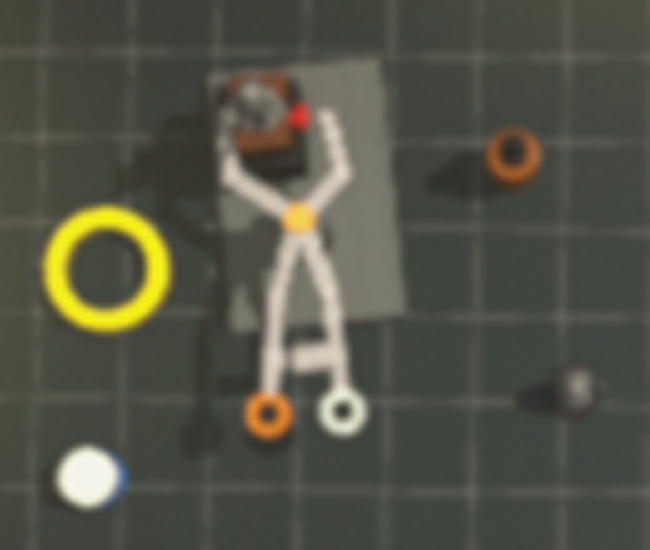

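View pics/side0.png

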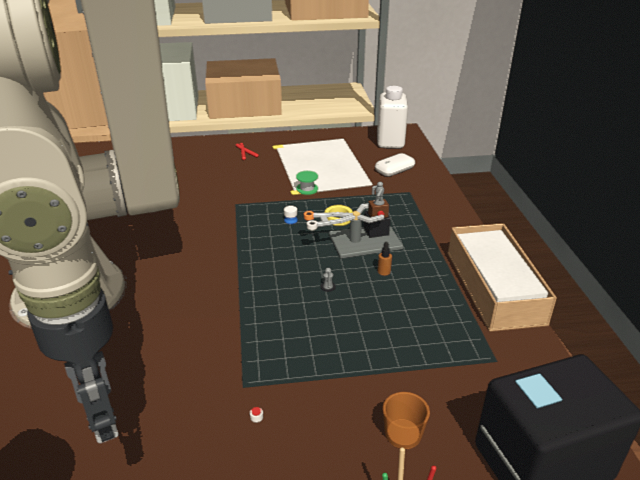

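The crop puts the open orange loop at (278.6,247.8), the white loop at (293.4,247) and the pivot at (284.6,208.6), so the stand yaw is about 7°. The side view shows free space above the loops. I'll turn half around first, because joint 6 would otherwise run out of range.

```bash
python3 -m handwheel '{"deltas":[[1,0,0,0,-1],[1,0,0,0,-1],[1,0,0,0,-1],[1,0,0,0,-1],[1,0,0,0,-1],[1,0,0,0,-1],[1,0,0,0,-1],[1,0,0,0,-1],[1,0,0,0,-1],[1,0,0,0,-1],[1,0,0,0,-1],[1,0,0,0,-1],[1,0,0,0,-1],[1,0,0,0,-1],[1,0,0,0,-1],[1,0,0,0,-1],[1,0,0,0,-0.7],[1,0,0,0,0]]}' 20
cat >> h.py <<'E'
def go(p,yaw=None):
    "rows to move TCP to world p: units along tool axes"
    s=status.get_state(); Rm=rot(s['orientation']); d=Rm.T@(np.array(p)-s['tcp_pos'])/.04
    print('tcp',s['tcp_pos'].round(4),'yaw',np.degrees(np.arctan2(Rm[1,0],Rm[0,0])).round(2),'units',d.round(3))
E
python3 - <<'E'
from h import *
go([.50,.08,.25])
E
```

```text
clock: 2.4
tcp_pos: [0.1954, -0.5406, 0.3036]
orientation: [-0.0, -0.059, 0.998, 0.0]
wrist_force: [0.3, -0.6, -0.2]
finger_gap: 0.0854
grip_force: 0.0
tcp [ 0.1954 -0.5406  0.3036] yaw -173.21 units [-9.397 14.505  1.348]
```

```bash
python3 -m handwheel '{"deltas":[[1,-0.3,0.48,0,0],[1,-0.63,0.97,0,0],[1,-0.63,0.97,0,0],[1,-0.63,0.97,0.1,0],[1,-0.63,0.97,0.1,0],[1,-0.63,0.97,0.1,0],[1,-0.63,0.97,0.1,0],[1,-0.63,0.97,0.1,0],[1,-0.63,0.97,0.1,0],[1,-0.63,0.97,0.1,0],[1,-0.63,0.97,0.1,0],[1,-0.63,0.97,0.1,0],[1,-0.63,0.97,0.1,0],[1,-0.63,0.97,0.1,0],[1,-0.63,0.97,0.1,0],[1,-0.32,0.48,0.1,0],[1,0,0,0,0],[1,0,0,0,0]]}'
python3 - <<'E'
from h import *
c=cam('wrist','w1'); go([.517,.081,.2])
E
```

```text
clock: 4.65
tcp_pos: [0.5003, 0.0814, 0.2518]
orientation: [-0.0, -0.059, 0.998, -0.0]
wrist_force: [-0.9, -0.1, 0.5]
finger_gap: 0.0851
grip_force: 0.0
tcp [0.5004 0.0811 0.2519] yaw -173.22 units [-0.413 -0.051  1.298]
```

View pics/w1.png

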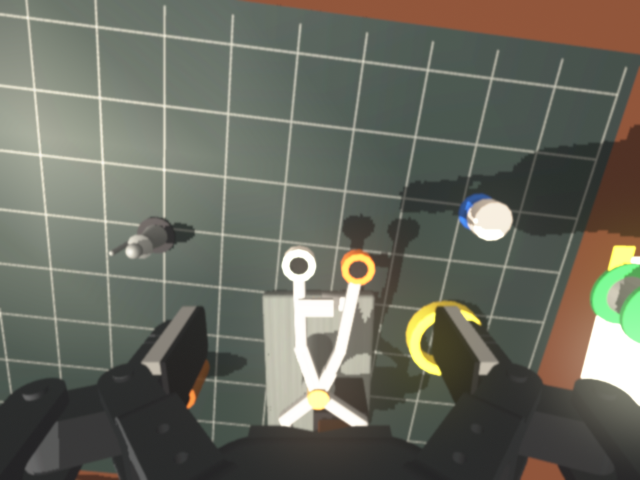

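The wrist view shows the white loop's ring centre at (299,265), the orange loop at (358,268), the pivot at (318,398), and the foot edge from (264,295) to (375,295).

```bash
python3 - <<'E'
from h import *
c=load('wrist')
f=c['frame'].astype(int); hsv=cv2.cvtColor(c['frame'],cv2.COLOR_RGB2HSV)
def cen(m,x0,y0,r=24):
    mm=np.zeros(m.shape,np.uint8); mm[y0-r:y0+r,x0-r:x0+r]=m[y0-r:y0+r,x0-r:x0+r]
    p=np.argwhere(mm)[:,::-1].astype(np.float32); (x,y),rr=cv2.minEnclosingCircle(p); return x,y,rr
o=cen((hsv[...,0]<22)&(hsv[...,1]>150)&(hsv[...,2]>120),358,268)
print(o)
W=world(c,299,264,z=.082);O=world(c,o[0],o[1],z=.079);P=world(c,318,398,z=.085)
print(W,O,P,c['depth'][398,318],world(c,318,398))
print('dist WO',np.linalg.norm((W-O)[:2]),'WP',np.linalg.norm((W-P)[:2]))
d=(W-P)[:2]; yaw=np.degrees(np.arctan2(d[1],d[0])-np.arctan2(-13,-105)); print('yaw',yaw%360)
y=np.radians(yaw); c0=W[:2]+.013*np.array([-np.sin(y),np.cos(y)]); print(c0)
go([*c0,.2]); go([*c0,.129])
E
```

```text
(357.5, 267.0, 18.062490463256836)
[0.51747596 0.07038796 0.082     ] [0.51606823 0.1095543  0.079     ] [0.61890067 0.09513461 0.085     ] 0.28606683 [0.62089938 0.09536082 0.08256149]
dist WO 0.03919163694729093 WP 0.10440004156173736
yaw 6.653868008158474
[0.51596963 0.08330039]
tcp [0.5004 0.0811 0.2519] yaw -173.22 units [-0.394  0.009  1.298]
tcp [0.5004 0.0811 0.2519] yaw -173.22 units [-0.395  0.01   3.073]
```

```bash
python3 -m handwheel '{"deltas":[[1,-0.2,0.08,0.4,0],[1,-0.2,0.08,0.6,0],[1,0,0,0.6,0],[1,0,0,0.5,0],[1,0,0,0.5,0],[1,0,0,0.3,0],[1,0,0,0.18,0],[1,0,0,0,0]]}' 20
python3 - <<'E'
from h import *
c=cam('wrist','w2'); go([.516,.083,.129]); print(status.get_state()['wrist_force'])
E
```

```text
clock: 5.7
tcp_pos: [0.5158, 0.0899, 0.1284]
orientation: [-0.0, -0.06, 0.998, -0.0]
wrist_force: [0.4, -0.2, 0.2]
finger_gap: 0.0852
grip_force: 0.0
tcp [0.5161 0.09   0.1289] yaw -173.14 units [ 0.023 -0.173 -0.004]
[-0.39006447 -0.09951166  0.85954952]
```

View pics/w2.png

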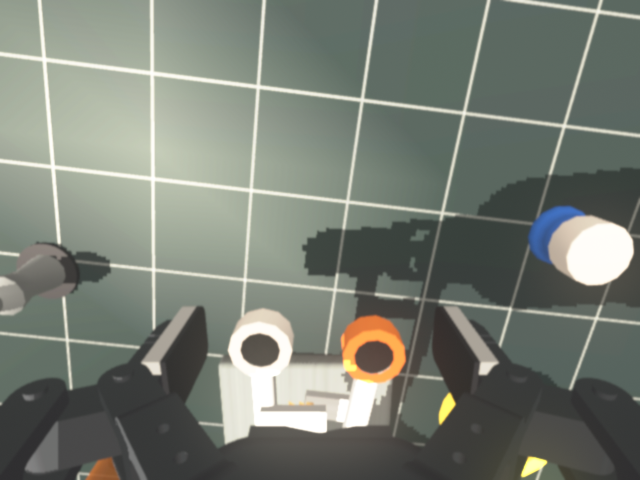

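The rings are at (262,349) white and (375,355) orange, with the jaw midline at about 320. I need to shift about 7 mm toward white, then close slowly.

```bash
python3 -m handwheel '{"deltas":[[0.9,0,-0.09,0,0],[0.8,0,-0.09,0,0],[0.7,0,0,0,0],[0.6,0,0,0,0],[0.53,0,0,0,0],[0.48,0,0,0,0],[0.44,0,0,0,0],[0.4,0,0,0,0],[0.37,0,0,0,0],[0.34,0,0,0,0]]}' 20
python3 -m handwheel '{"deltas":[[0.31,0,0,0,0],[0.28,0,0,0,0],[0.25,0,0,0,0],[0.22,0,0,0,0],[0.22,0,0,0,0]]}' 20
```

```text
clock: 7.0
tcp_pos: [0.5164, 0.0829, 0.1285]
orientation: [-0.0, -0.06, 0.998, -0.0]
wrist_force: [-2.1, 3.1, 2.1]
finger_gap: 0.057
grip_force: 1.8
clock: 7.62
tcp_pos: [0.516, 0.0838, 0.1285]
orientation: [-0.001, -0.06, 0.998, 0.001]
wrist_force: [-4.1, 6.8, 3.3]
finger_gap: 0.052
grip_force: 3.7
```

```bash
python3 -m handwheel '{"deltas":[[0.2,0,0,0,0],[0.18,0,0,0,0],[0.16,0,0,0,0],[0.14,0,0,0,0],[0.14,0,0,0,0]]}' 20
python3 -m handwheel '{"deltas":[[0.13,0,0,0,0],[0.12,0,0,0,0],[0.11,0,0,0,0],[0.1,0,0,0,0],[0.1,0,0,0,0]]}' 20
```

```text
clock: 8.25
tcp_pos: [0.5161, 0.0828, 0.1289]
orientation: [-0.001, -0.06, 0.998, -0.0]
wrist_force: [-5.5, 2.2, 5.8]
finger_gap: 0.0487
grip_force: 6.2
clock: 8.88
tcp_pos: [0.5162, 0.0822, 0.1291]
orientation: [-0.001, -0.06, 0.998, -0.001]
wrist_force: [-5.4, 0.0, 7.6]
finger_gap: 0.0472
grip_force: 8.7
```

```bash
python3 -m handwheel '{"deltas":[[0.09,0,0,0,0],[0.08,0,0,0,0],[0.07,0,0,0,0],[0.06,0,0,0,0],[0.06,0,0,0,0]]}' 20
python3 -m handwheel '{"deltas":[[0.05,0,0,0,0],[0.04,0,0,0,0],[0.03,0,0,0,0],[0.02,0,0,0,0],[0.02,0,0,0,0]]}' 20
python3 - <<'E'
from h import *
cam('wrist','w3')
E
```

```text
clock: 9.5
tcp_pos: [0.5162, 0.0815, 0.1292]
orientation: [-0.001, -0.06, 0.998, -0.002]
wrist_force: [-5.9, -2.4, 7.6]
finger_gap: 0.0457
grip_force: 10.2
clock: 10.12
tcp_pos: [0.5162, 0.0811, 0.1295]
orientation: [-0.0, -0.059, 0.998, -0.002]
wrist_force: [-6.6, -3.5, 10.1]
finger_gap: 0.0444
grip_force: 18.9
```

View pics/w3.png

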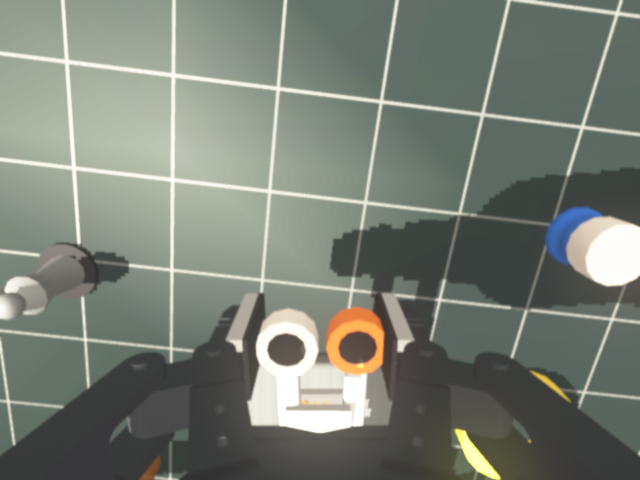

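Closed: white is at (288,345) and orange at (355,345), nearly touching, and the grip jumped to 19 N at the hard stop. Now I'll let go and wait.

```bash
python3 -m handwheel '{"deltas":[[0.1,0,0,0,0],[0.2,0,0,0,0],[0.3,0,0,0,0],[0.4,0,0,0,0],[0.5,0,0,0,0],[0.6,0,0,0,0],[0.6,0,0,0,0]]}' 20
python3 - <<'E'
from h import *
c=cam('wrist','w4'); go([.516,.083,.129])
E
```

```text
clock: 11.05
tcp_pos: [0.5168, 0.0829, 0.1286]
orientation: [0.0, -0.06, 0.998, -0.0]
wrist_force: [-0.8, -0.7, -0.3]
finger_gap: 0.0684
grip_force: 0.0
tcp [0.5168 0.0829 0.1287] yaw -173.13 units [ 0.018  0.005 -0.008]
```

View pics/w4.png

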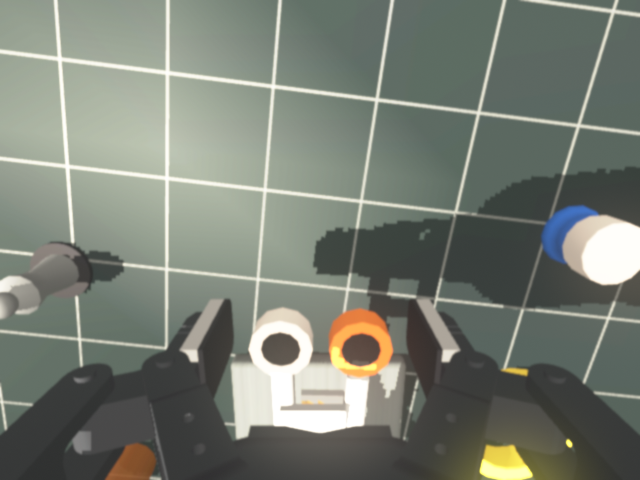

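The view shows white at (281,347) and orange at (361,350), about 28 mm apart, so it's held on the second tooth. I'll retreat upward, shut the fingers and wait over the orange loop.

```bash
python3 -m handwheel '{"deltas":[[0.6,0,0,-0.2,0],[0.6,0,0,-0.4,0],[0.6,0,0,-0.5,0],[0.6,0,0,-0.5,0],[0.6,0,0,-0.2,0],[0,0.03,0.23,0,0],[-1,0.03,0.23,0,0],[-1,0,0,0,0],[-1,0,0,0,0],[-1,0,0,0,0],[-1,0,0,0,0],[-1,0,0,0,0],[-1,0,0,0,0],[-1,0,0,0,0],[-1,0,0,0,0],[-1,0,0,0,0],[-1,0,0,0,0]]}' 20
python3 - <<'E'
from h import *
c=cam('wrist','w5'); go([.5115,.1013,.1546]); print(status.get_state()['wrist_force'])
E
```

```text
clock: 13.22
tcp_pos: [0.5121, 0.1009, 0.2007]
orientation: [-0.0, -0.06, 0.998, -0.0]
wrist_force: [-0.4, 0.4, -0.5]
finger_gap: -0.0002
grip_force: 0.0
tcp [0.5122 0.1009 0.2007] yaw -173.13 units [0.015 0.012 1.152]
[-0.98722394  0.00925355  0.11499506]
```

View pics/w5.png

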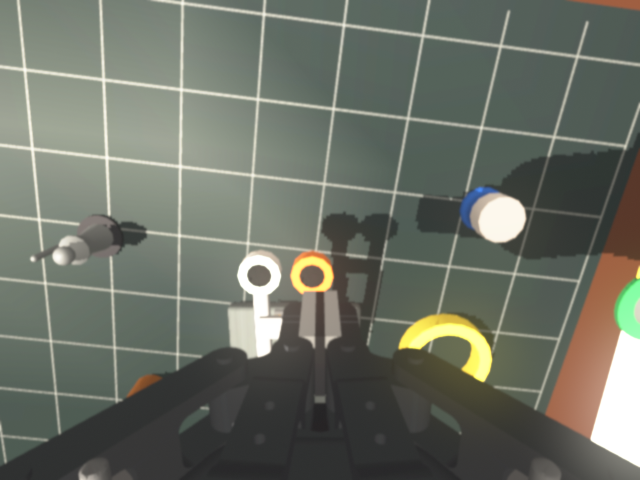

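White is at (259,275) and orange at (312,274), so it's still locked, and the fingers' midline at 320 is 4 mm outboard of the orange centre as planned. Descending.

```bash
python3 -m handwheel '{"deltas":[[-1,0,0,0.3,0],[-1,0,0,0.4,0],[-1,0,0,0.25,0],[-1,0,0,0.1,0],[-1,0,0,0.05,0],[-1,0,0,0,0]]}' 20
python3 -m handwheel '{"deltas":[[-1,0,0,0.03,0],[-1,0,0,0.03,0],[-1,0,0,0.03,0],[-1,0,0,0,0]]}' 20
```

```text
clock: 14.02
tcp_pos: [0.5124, 0.1009, 0.1569]
orientation: [0.0, -0.06, 0.998, -0.0]
wrist_force: [-0.1, 0.8, -0.4]
finger_gap: -0.0
grip_force: 0.0
clock: 14.52
tcp_pos: [0.5123, 0.1009, 0.1534]
orientation: [0.0, -0.06, 0.998, -0.0]
wrist_force: [0.3, 0.0, 3.0]
finger_gap: 0.0001
grip_force: 1.6
```

```bash
python3 -m handwheel '{"deltas":[[-1,0,0,0.03,0],[-1,0,0,0.03,0],[-1,0,0,0,0]]}' 20
python3 -m handwheel '{"deltas":[[-1,0,0,0.01,0],[-1,0,0.04,0,0],[-1,0,0.04,0,0],[-1,0,0,0,0]]}' 20
```

```text
clock: 14.9
tcp_pos: [0.5123, 0.1016, 0.1511]
orientation: [0.0, -0.06, 0.998, 0.001]
wrist_force: [-2.0, 2.8, 5.5]
finger_gap: 0.0
grip_force: 2.6
clock: 15.4
tcp_pos: [0.5125, 0.1048, 0.151]
orientation: [0.001, -0.06, 0.998, 0.001]
wrist_force: [0.3, 3.1, 5.2]
finger_gap: 0.0001
grip_force: 2.7
```

The +y force on the tool means the spring is pushing the ring against fingertip friction, so the teeth are off. I'll draw it on outward.

```bash
python3 -m handwheel '{"deltas":[[-1,0,0,0.02,0],[-1,0,0.05,0,0],[-1,0,0.05,0,0],[-1,0,0.05,0,0],[-1,0,0.05,0,0],[-1,0,0.05,0,0],[-1,0,0,0,0]]}' 20
python3 -m handwheel '{"deltas":[[-1,0,0.03,-0.05,0],[-1,0,0,-0.1,0],[-1,0,0,-0.3,0],[-1,0,0,-0.5,0],[-1,0,0,-0.5,0],[-1,0,0,-0.5,0],[-1,0,0,-0.3,0],[-1,0,0,0,0]]}' 20
python3 - <<'E'
from h import *
c=cam('wrist','w6')
t=cam('top','t6')
cv2.imwrite('pics/t6c.png',cv2.resize(t['frame'][165:275,225:355,::-1],None,fx=5,fy=5,interpolation=cv2.INTER_CUBIC))
E
```

```text
clock: 16.27
tcp_pos: [0.5126, 0.1135, 0.1507]
orientation: [0.002, -0.06, 0.998, -0.001]
wrist_force: [1.3, -1.6, 5.9]
finger_gap: 0.0003
grip_force: 2.7
clock: 17.27
tcp_pos: [0.5107, 0.1153, 0.2403]
orientation: [0.001, -0.06, 0.998, 0.0]
wrist_force: [-0.4, 0.3, -0.6]
finger_gap: 0.0003
grip_force: 0.0
```

View pics/w6.png

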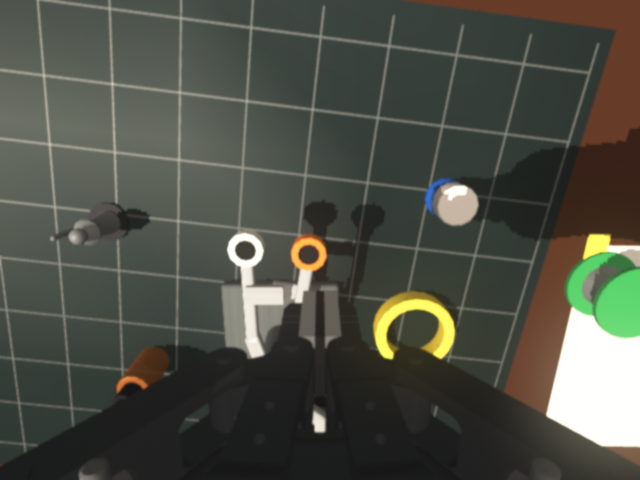

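White is at (245,250) and orange at (309,254), about 39 mm apart, so the forceps are fully open. Last check is the plug, before against after, in the side view.

```bash
python3 - <<'E'
from h import *
a=load('side')['frame']; b=cam('side','s6')['frame']
t0=load('top')['frame']; t=cv2.imread('pics/top0.png')[:,:,::-1]
k=lambda f,y0,y1,x0,x1:cv2.resize(f[y0:y1,x0:x1,::-1],(390,290),interpolation=cv2.INTER_CUBIC)
cv2.imwrite('pics/cmp.png',np.vstack([np.hstack([k(a,170,260,290,410),k(b,170,260,290,410)]),np.hstack([k(t,165,275,225,355),k(t0,165,275,225,355)])]))
E
```

```text
(no output)
```

View pics/cmp.png

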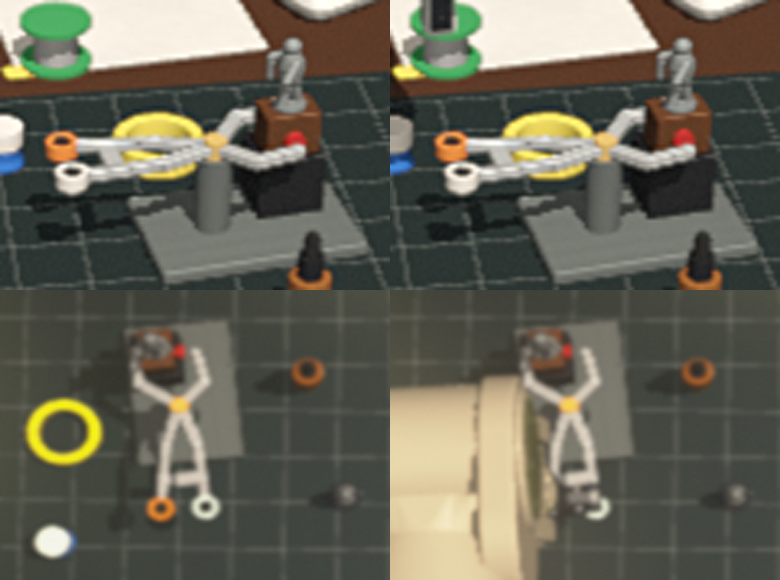

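The side view shows the forceps open and the plug head moved in toward the plinth, with the bystanders unmoved. Handing in.

```bash
python3 -c "
from h import *
print(hand_in())"
```

```text
the job is handed in; nothing more can be done
None
```

I pressed the plug in until the loops hit their hard stop, left the forceps locked on the second tooth for over two seconds, then unhooked them so they sprang fully open; no bystander moved in the views I had. The job is handed in, but no verdict came back, and I judged the plug home from that hard stop and the camera views, not from a measured travel.

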